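Pop open the green power pack's battery hatch

ROBOT

A 6-joint arm with a two-finger parallel gripper is mounted at the origin on the work surface. World frame = base frame: x ahead of the robot, y to its left, z up, the work surface at z = 0. Lengths are in mm, angles in rad, forces in N, time in s.
With the tool pointing down it reaches from about 325 to 875 mm from the base axis. Payload 4.4 kg.
Tool frame: the origin (TCP) lies midway between the tips of the shut fingers; the grasp point (between the pads) lies 19 mm behind it; z points along the fingers, y is the line along which they close (so a half turn about z gives the same grasp; the last joint's range is limited). The gripper opens to 85 mm and grips with 20 to 120 N. Pads are 22 mm wide; open, the fingers measure 114 mm over their backs; the gripper's body (76 mm by 85 mm) begins 54 mm behind the grasp point. The pads swing forward as they close: fully open they stand 13 mm farther back than shut.
Start: joints at [0.955, 0.207, 1.542, -0, 1.393, -0.15], TCP at [258.263, 513.738, 194.382] pointing down, gripper open.
Joint ranges: [-2.73, 2.73], [-0.86, 2.22], [0.23, 2.46], [-1.11, 4.25], [0.08, 2.63], [-2.82, 2.82]. Speed limits (rad/s): [2.79, 2.79, 3.14, 3.14, 3.14, 3.14].

INTERFACE

Orientations are given as a 3x3 rotation matrix whose columns are the frame's x, y, z axes.
In Python, from plant import get_obs, get_image, finish_job gives the robot as it stands.
- The arm moves only by the tool step_arm, never from a script. Its argument "rows" is a list that holds one entry, the list of rows, each a list of 7 numbers: the shift along the tool's x, y, z in mm, then the turn, a rotation vector about the tool's x, y, z in degrees, then the closure, from 0 (fully open) to 1 (shut). A call has exactly 5 rows; each row shifts and turns the commanded pose from where the row before left it, along the tool's axes as they then stand; what a row does not reach is not made up. A row lasts 1/8 s, in which the tool goes at most 62.5 mm and 10.7 degrees, less where a joint would pass 70% of its speed; a pose out of reach is approached as far as the arm can. A call with a gripper value outside its range is refused whole. The fingers move at their own pace and stop on an object; "newtons" is the grip in N (left out, the last holds). Time passes only in rows, so rows that do not move let the fingers close, or fill a call up. It gives the time, the measured TCP pose, the force, the opening and the grip force at its end, in the units of the state.
- get_obs(): the state, without advancing time (a new reading comes with each control period).
- get_image(name): name is "scene" or "side" or "wrist"; returns a dict with "frame" (480x640x3 uint8, red, green, blue), "depth" (480x640 float32, mm along the optical axis (not along the pixel's ray), 0 where there is no reading), "mtx" (3x3 intrinsics, pixels), "camera_from_world" (4x4, takes a point from world to camera coordinates); the wrist camera has in their place "mount" (4x4, takes a point from camera to tool coordinates, whose origin is the TCP and whose axes are the flange's). Camera axes: x right, y down, z forward; pixel columns grow to the right and rows downward; lengths in mm; the calibration is good to about 2 mm. A picture is of the moment at which its call begins: read the wrist's pose just before it.
- finish_job(): hands the job in; it is judged then, once.
The state is a dict: "time": time; "qpos": joint angles; "qvel": joint speeds; "joint_torque": joint torques, N m; "position": TCP position; "eef_rot": TCP orientation; "wrist_force": force on the tool from outside, world axes, zero at the start; "moment": the same for the moment, N m; "width": finger opening in mm; "grasp_force": force on a finger pad.
Only numpy, scipy, OpenCV 4.12 (cv2) and the standard library are available. Lean on these libraries where they do the work, as an engineer would, in place of code of your own. Each camera call takes 0.05 s, during which the arm holds its last target. There are 200 camera calls.

TASK

Press the white battery hatch of the green power pack down on its black ribs once, until it clicks, then take your fingers away so that it pops up, see that it stays up for a second or two, and leave it standing wide open, not pressed shut again. Use your fingertips only: do not lift, tip or push away the packs, keep the orange pack's hatch shut, and leave everything else on the desk alone.

Things in the scene. Friction and masses are not known exactly. Their poses are not given: they have to be found in the camera images.
- green_pack: Green power pack: a loose box of 0.7 to 1.1 kg, 120 (its x) by 100 (its y) by 65 mm high, with black side pads and a white battery hatch set flush in its top. Origin: centre of its underside, z up. The hatch's hinge is on its +x side, the hatch's free, ribbed end on its -x side. The rim around the hatch is about 10 mm wide and does not give.
- green_press (a point): Where to press: centre of the black ribs on the top face of the green pack's white hatch, 68 mm from the hinge line and 24 mm short of the hatch's free edge (it moves with the hatch; 65 mm above the desk while shut). The hatch is 92 mm long from hinge to free edge, 76 mm wide and 5 mm thick.
- green_hinge (a point): Middle of the green hatch's hinge line, in the hatch's mid-thickness; the hinge runs along the pack's y.
- green_hatch (a joint): Angle of the green hatch, rad: 0 latched flush, -0.09 pressed to its hard stop (ribs 6 mm down), 1.15 fully open (free edge 147 mm above the desk). Push-push latch: press the ribs in at least 5 mm (2 to 4 N, then the stop) and let go: a spring swings it up behind the finger to 1.15 in about 0.5 s and holds it there. Pressed to the stop again, it latches shut again.
- green_latch (a joint): Sideways position in m of the pin inside the green pack's latch, hidden: 0 when latched, negative while the hatch is being released, +0.002 to +0.008 when open; it is positive with the hatch nearly shut only when the open hatch has been pushed down again. A solver need not use it.
- orange_pack: Orange power pack: a loose box of 0.7 to 1.1 kg, 120 (its x) by 100 (its y) by 65 mm high, with black side pads and a white battery hatch set flush in its top. Origin: centre of its underside, z up. The hatch's hinge is on its +x side, the hatch's free, ribbed end on its -x side. The rim around the hatch is about 10 mm wide and does not give.
- orange_press (a point): Where to press: centre of the black ribs on the top face of the orange pack's white hatch, 68 mm from the hinge line and 24 mm short of the hatch's free edge (it moves with the hatch; 65 mm above the desk while shut). The hatch is 92 mm long from hinge to free edge, 76 mm wide and 5 mm thick.
- orange_hinge (a point): Middle of the orange hatch's hinge line, in the hatch's mid-thickness; the hinge runs along the pack's y.
- orange_hatch (a joint): Angle of the orange hatch, rad: 0 latched flush, -0.09 pressed to its hard stop (ribs 6 mm down), 1.15 fully open (free edge 147 mm above the desk). Push-push latch: press the ribs in at least 5 mm (2 to 4 N, then the stop) and let go: a spring swings it up behind the finger to 1.15 in about 0.5 s and holds it there. Pressed to the stop again, it latches shut again.
- orange_latch (a joint): Sideways position in m of the pin inside the orange pack's latch, hidden: 0 when latched, negative while the hatch is being released, +0.002 to +0.008 when open; it is positive with the hatch nearly shut only when the open hatch has been pushed down again. A solver need not use it.
- flask: Bystander: black flask, 64 mm across, 185 mm high; origin at the centre of its underside.
- snack_tub: Bystander: green round tub with a white cap, 64 mm across, 110 mm high; origin at the centre of its underside.
- mug: Bystander: white mug, 84 mm across, 90 mm high; origin at the centre of its underside.
- mouse: Bystander: black computer mouse, 100 x 60 x 32 mm; origin at the centre of its underside.
- tea_carton: Bystander: orange carton with a pale band, 50 x 90 x 50 mm; origin at the centre of its underside.
- glue_stick: Bystander: yellow glue stick standing upright, 24 mm across, 85 mm high; origin at the centre of its underside.
- spare_cell: Bystander: blue spare battery cell standing upright on the robot's side of the packs, 22 mm across, 65 mm high; origin at the centre of its underside.
Mind the look-alikes: they are no part of the job. What is shaped like the orange_pack but blue or purple is not meant.

How it is judged:
By the outcome, as a careful person would: the job done as asked, in the order asked, and still so for the second after the job is handed in, with the robot touching nothing.
It also fails if it takes over 32 s, if anything falls off the work surface, if the arm or the gripper's body presses on something with over 40 N, if the wrist force passes 120 N, or if a joint passes its speed limit or range.

## Working session

There is one attempt and no reset: what is moved stays moved. The work goes in short steps, Python scripts to look and compute and a tool call to move; the robot and the scene stay as the last step left them, time stands still between calls to the robot, and variables do not carry over. Pictures are saved under pics/ and viewed, at most 10 in all, crops included, and the job is handed in when it is done.

Besides the shell and the picture viewer there is one more tool, called after "Call:" as name(argument=value, ...), one argument or row to a line, values as JSON. step_arm: Moves the arm, as the interface text tells. Its arguments: {"type":"object","properties":{"rows":{"type":"array"},"newtons":{"type":"number"}},"required":["rows"]}

```bash
mkdir -p pics; cat > h.py <<'E'
import numpy as np,cv2
from plant import get_obs,get_image
def save(n,p):
    im=get_image(n); cv2.imwrite(p,im["frame"][:,:,::-1]); np.savez("pics/"+n+".npz",**im); return im
def world(im,u,v,z=None,d=None):
    K=np.array(im["mtx"]);T=np.linalg.inv(np.array(im["camera_from_world"]))
    r=np.linalg.inv(K)@[u,v,1]; 
    if d is not None: return T[:3,:3]@(r*d)+T[:3,3]
    w=T[:3,:3]@r;o=T[:3,3]; return o+w*(z-o[2])/w[2]
E
python3 - <<'E'
from h import *
a=save("scene","pics/s1.png");b=save("side","pics/d1.png")
print(get_obs()["time"],get_obs()["eef_rot"])
E
```

```text
0.1 [[-8.93471561e-01  4.49118152e-01 -1.20638193e-03]
 [ 4.49119665e-01  8.93469975e-01 -1.71166099e-03]
 [ 3.09128016e-04 -2.07113027e-03 -9.99997807e-01]]
```

View pics/s1.png

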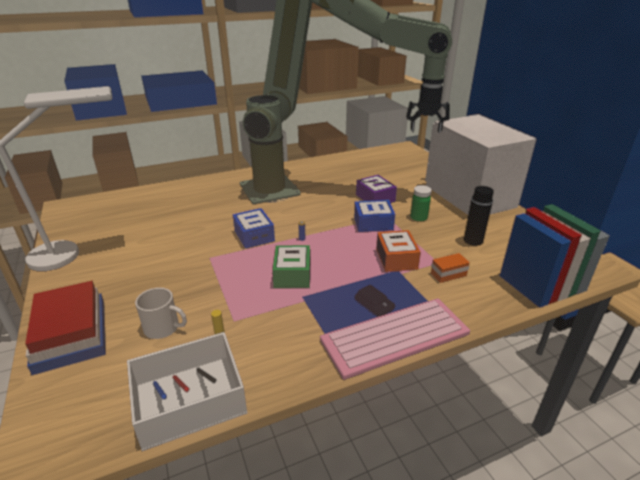

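View pics/d1.png

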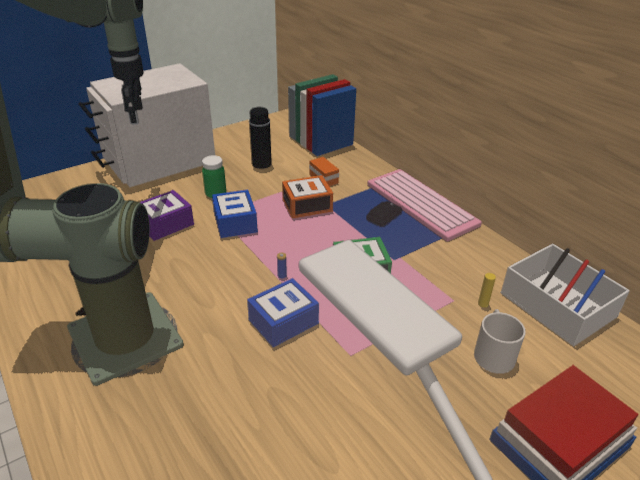

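Scene view: the green pack is at (292,265), the orange one at (398,250). The look-alikes are blue (254,226), blue (374,215) and purple (376,188). The snack tub at (421,203) is also green, but round. Only the box at (292,265) fits, so I'll enlarge it and measure.

```bash
cat > m.py <<'E'
from h import *
im=dict(np.load("pics/scene.npz")); f=im["frame"]; hsv=cv2.cvtColor(f,cv2.COLOR_RGB2HSV)
c=f[225:305,255:435]; cv2.imwrite("pics/c1.png",cv2.resize(c,None,fx=4.4,fy=4.4,interpolation=cv2.INTER_CUBIC)[:,:,::-1])
# points with depth in the window on the pack top
d=im["depth"]
P=[];U=[]
for v in range(235,295):
  for u in range(265,320):
    if d[v,u]>0:
      p=world(im,u,v,d=d[v,u])
      if 57<p[2]<73: P.append(p);U.append((u,v))
P=np.array(P);print(len(P),P.mean(0),P.min(0),P.max(0))
r=cv2.minAreaRect(P[:,:2].astype(np.float32));print(r);print(cv2.boxPoints(r))
U=np.array(U)
for n,m in dict(white=lambda p:p[1]<60 and p[2]>130,black=lambda p:p[2]<75,green=lambda p:p[1]>=60 and 40<p[0]<85).items():
  k=[i for i,(u,v) in enumerate(U) if m(hsv[v,u].astype(int))]
  if k: print(n,len(k),P[k].mean(0),P[k].min(0),P[k].max(0), U[k].mean(0))
# lamp
im2=dict(np.load("pics/side.npz"))
for u,v in[(330,265),(420,340),(370,300),(450,430)]: print("lamp",world(im2,u,v,d=im2["depth"][v,u]).round())
E
python3 m.py
```

```text
987 [ 559.82527378 -113.78392646   65.61110984] [ 478.38448464 -179.2161494    57.07120856] [627.25569954 -43.60906934  70.6447156 ]
((553.10546875, -110.7965087890625), (102.71458435058594, 126.05374145507812), 67.21355438232422)
[[ 475.107    -133.73546 ]
 [ 591.3228   -182.55577 ]
 [ 631.10394   -87.85756 ]
 [ 514.8881    -39.037247]]
white 508 [ 555.42208081 -111.74950456   66.39162019] [ 482.00618893 -161.69065382   61.71212652] [610.24105895 -43.60906934  70.6447156 ] [291.28543307 257.13976378]
black 1 [528.20572697 -93.60479797  64.59620055] [528.20572697 -93.60479797  64.59620055] [528.20572697 -93.60479797  64.59620055] [294. 251.]
green 361 [ 576.4451774  -117.8720837    64.61809698] [ 485.95813052 -175.60436728   57.07120856] [627.25569954 -47.97621361  69.52989412] [291.86149584 262.32132964]
lamp [ 168. -503.  471.]
lamp [ 175. -652.  471.]
lamp [ 168. -578.  472.]
lamp [ 173. -713.  393.]
```

View pics/c1.png

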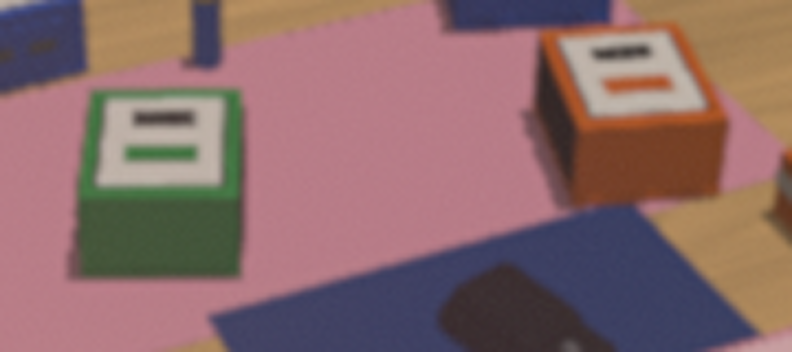

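The crop shows the green pack with its black ribs at crop (165,118), which is scene (292.5,251.8), on the robot's side. The green bar at (160,153) is only a mark. Next I'll measure the ribs and the clearances.

```bash
python3 - <<'E'
from h import *
im=dict(np.load("pics/scene.npz"))
print("ribs",world(im,292.5,251.8,z=65)); print("hatch corners",[world(im,255+x/4.4,225+y/4.4,z=65).round() for x,y in[(100,97),(228,97),(230,186),(95,186)]])
for n,u,v in[("flask",478,240),("cell",302,238),("tub",421,217),("box",480,205)]: print(n,world(im,u,v,z=0).round())
o=get_obs();R=np.array(o["eef_rot"]);print(R.T@(np.array([533,-102,150])-o["position"]),o["width"],o["wrist_force"])
E
```

```text
ribs [530.82974585 -99.10197733  65.        ]
hatch corners [array([ 491., -130.,   65.]), array([525., -53.,  65.]), array([616., -88.,  65.]), array([ 583., -164.,   65.])]
flask [617. 502.   0.]
cell [379. -12.   0.]
tub [419. 419.   0.]
box [431. 668.   0.]
[-522.14101695 -425.89021283   44.03505778] 85.2398924308993 [ 0.09773386  0.04918161 -0.12218914]
```

Call:
step_arm(
  rows=[
    [[-45,-37,0,0,0,0,1],[-45,-37,0,0,0,0,1],[-45,-37,0,0,0,0,1],[-45,-37,0,0,0,0,1],[-45,-37,0,0,0,0,1]],
  ],
  newtons=20,
)

```text
time: 0.72
position: [376.4, 245.6, 194.1]
eef_rot: [[-0.894, 0.449, -0.0], [0.449, 0.894, -0.0], [0.0, -0.0, -1.0]]
wrist_force: [1.5, -0.4, -0.7]
width: 0.1
grasp_force: 0.0
```

Call:
step_arm(
  rows=[
    [[-45,-37,0,0,0,0,1],[-45,-37,0,0,0,0,1],[-45,-37,0,0,0,0,1],[-45,-37,0,0,0,0,1],[-45,-37,0,0,0,0,1]],
  ],
)

```text
time: 1.35
position: [494.3, -20.7, 194.0]
eef_rot: [[-0.893, 0.449, -0.0], [0.449, 0.893, 0.0], [0.0, 0.0, -1.0]]
wrist_force: [0.4, 0.5, 0.2]
width: 0.1
grasp_force: 0.0
```

```bash
python3 - <<'E'
from h import *
o=get_obs();R=np.array(o["eef_rot"]);print(o["time"],o["position"],R.round(3),o["width"])
print(R.T@(np.array([532,-100,150])-o["position"]))
im=save("wrist","pics/w1.png");print(im["mount"])
E
```

```text
1.35 [494.30778232 -20.70790032 194.04219414] [[-0.893  0.449 -0.   ]
 [ 0.449  0.893  0.   ]
 [ 0.     0.    -1.   ]] 0.07923236001250411
[-69.326379   -53.90419913  43.99824655]
[[-8.13458856e-04 -9.60398257e-01 -2.78629728e-01  7.08779555e+01]
 [ 9.99999536e-01 -6.37435991e-04 -7.22342387e-04 -7.52933514e-01]
 [ 5.16127753e-04 -2.78630186e-01  9.60398330e-01 -1.79125040e+02]
 [ 0.00000000e+00  0.00000000e+00  0.00000000e+00  1.00000000e+00]]
```

View pics/w1.png

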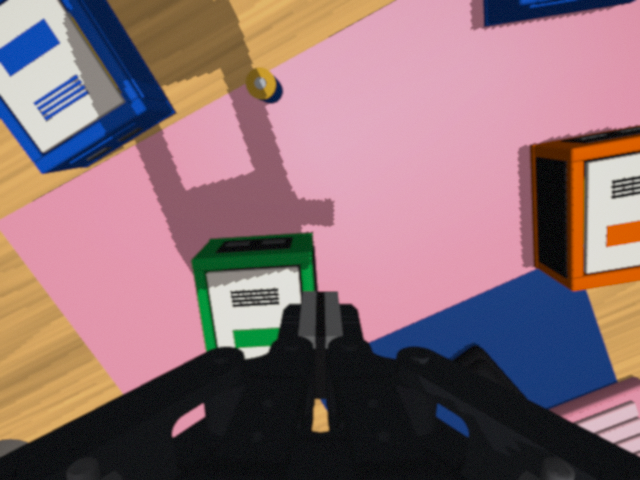

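The wrist view shows the green pack with its ribs centred at (255,297). The shut fingertips are at (320,295). I'll locate the ribs from this view.

```bash
python3 - <<'E'
from h import *
o=get_obs();R=np.array(o["eef_rot"]);im=dict(np.load("pics/wrist.npz"))
T=np.eye(4);T[:3,:3]=R;T[:3,3]=o["position"]; im["camera_from_world"]=np.linalg.inv(T@im["mount"])
g=im["frame"][285:310,225:285]; k=(g.max(2)<90); v,u=np.nonzero(k); print(u.mean()+225,v.mean()+285,len(u))
a=u.mean()+225;b=v.mean()+285
p=world(im,a,b,z=65); print(p, world(im,255,297,d=im["depth"][297,255])); print(R.T@(p-o["position"]))
l,r=world(im,232,298,z=65),world(im,278,296,z=65);print(l,r,np.linalg.norm(l-r),np.degrees(np.arctan2(*(r-l)[:2])))
E
```

```text
255.20220588235293 297.625 272
[ 533.75673747 -109.61038385   65.        ] [ 533.25408984 -109.56333981   64.7691312 ]
[-68.92960628 -55.8203657  129.99562553]
[ 525.1682518  -127.29375546   65.        ] [541.17283357 -91.70028085  65.        ] 39.02617163643803 24.211034344178746
```

Call:
step_arm(
  rows=[
    [[-35,-27,30,0,0,0,1],[-34,-28,30,0,0,0,1],[0,0,30,0,0,0,1],[0,0,0,0,0,0,1],[0,0,0,0,0,0,1]],
  ],
)

```text
time: 2.02
position: [531.4, -98.7, 105.1]
eef_rot: [[-0.894, 0.449, 0.001], [0.449, 0.894, -0.0], [-0.001, 0.0, -1.0]]
wrist_force: [1.0, 0.3, 0.4]
width: -0.1
grasp_force: 0.0
```

```bash
python3 - <<'E'
from h import *
o=get_obs();R=np.array(o["eef_rot"]);print(o["time"],o["position"],o["wrist_force"])
im=save("wrist","pics/w2.png");print(get_obs()["position"])
T=np.eye(4);T[:3,:3]=R;T[:3,3]=o["position"]; im["camera_from_world"]=np.linalg.inv(T@im["mount"])
C=im["camera_from_world"]; 
for q in [(531,-101,65),tuple(o["position"])]:
  c=C@[*q,1];c=np.array(im["mtx"])@c[:3];print(c[:2]/c[2])
E
```

```text
2.025 [531.42800833 -98.71996265 105.13148915] [0.97733566 0.3304515  0.3938868 ]
[532.02712041 -98.83277728 105.87139801]
[317.77134762 253.67130185]
[321.90658385 278.25894098]
```

View pics/w2.png

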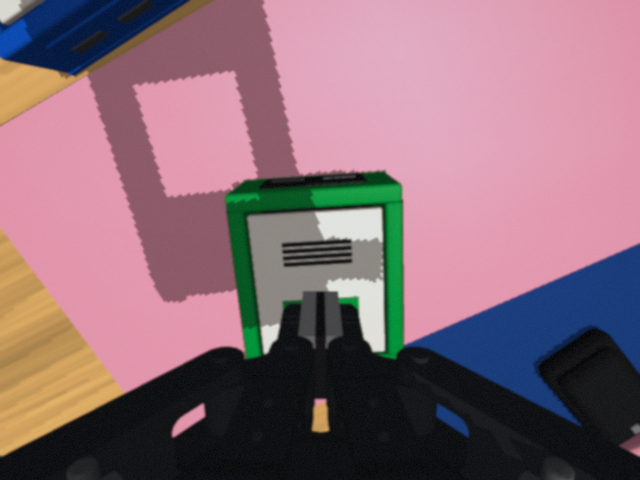

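The ribs at (317,253) match the projected target (318,254). I'll descend to just above them, then press in small steps.

Call:
step_arm(
  rows=[
    [[-1,-2,12,0,0,0,1],[0,0,12,0,0,0,1],[0,0,10,0,0,0,1],[0,0,0,0,0,0,1],[0,0,0,0,0,0,1]],
  ],
)

```text
time: 2.7
position: [531.2, -101.4, 70.4]
eef_rot: [[-0.893, 0.449, 0.0], [0.449, 0.893, -0.0], [-0.0, 0.0, -1.0]]
wrist_force: [0.3, -0.4, -0.2]
width: -0.0
grasp_force: 0.0
```

Call:
step_arm(
  rows=[
    [[0,0,2,0,0,0,1],[0,0,2,0,0,0,1],[0,0,2,0,0,0,1],[0,0,1,0,0,0,1],[0,0,0,0,0,0,1]],
  ],
)

```text
time: 3.32
position: [531.0, -101.3, 63.3]
eef_rot: [[-0.893, 0.449, -0.0], [0.449, 0.893, 0.0], [0.0, -0.0, -1.0]]
wrist_force: [0.0, 0.4, -0.3]
width: 0.3
grasp_force: 0.0
```

Call:
step_arm(
  rows=[
    [[0,0,1,0,0,0,1],[0,0,1,0,0,0,1],[0,0,1,0,0,0,1],[0,0,0,0,0,0,1],[0,0,0,0,0,0,1]],
  ],
)

```text
time: 3.95
position: [531.1, -101.3, 60.4]
eef_rot: [[-0.893, 0.449, -0.0], [0.449, 0.893, -0.0], [0.0, -0.0, -1.0]]
wrist_force: [0.2, -0.4, -0.4]
width: -0.2
grasp_force: 0.0
```

Call:
step_arm(
  rows=[
    [[0,0,1,0,0,0,1],[0,0,1,0,0,0,1],[0,0,0,0,0,0,1],[0,0,0,0,0,0,1],[0,0,0,0,0,0,1]],
  ],
)

```text
time: 4.58
position: [531.1, -101.3, 58.4]
eef_rot: [[-0.893, 0.449, 0.0], [0.449, 0.893, -0.0], [-0.0, 0.0, -1.0]]
wrist_force: [0.6, -0.2, -0.1]
width: 0.1
grasp_force: 0.0
```

```bash
python3 - <<'E'
from h import *
o=get_obs();print(o["position"],o["wrist_force"],o["moment"])
im=save("wrist","pics/w3.png")
E
```

```text
[ 531.1172296  -101.3367325    58.41103834] [ 0.6209802  -0.15783902 -0.0931596 ] [-0.01089096 -0.00445944 -0.0013903 ]
```

View pics/w3.png

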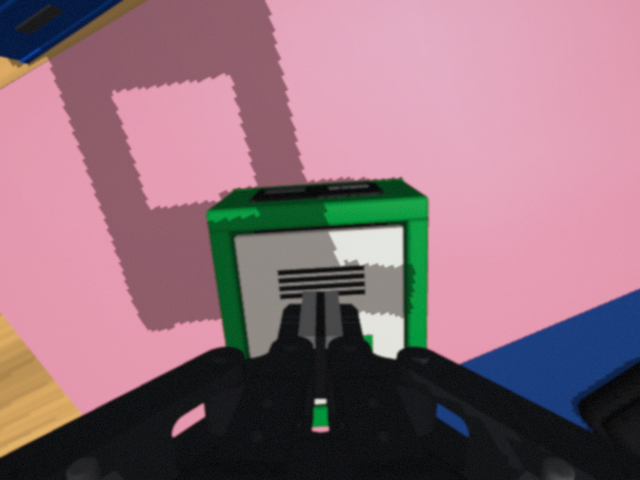

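The fingertips at (320,293) still look to be above the ribs at (321,283), and there is no force yet. I'll check the real tip depth.

```bash
python3 - <<'E'
from h import *
im=dict(np.load("pics/wrist.npz"));K=im["mtx"];M=im["mount"];d=im["depth"]
for u,v in[(310,294),(310,298),(310,305),(332,294),(332,305),(310,320),(321,283),(321,270),(260,240),(240,320)]:
  z=d[v,u];p=M@np.append(np.linalg.inv(K)@[u,v,1]*z,1);print(u,v,z,p[:3].round(1))
E
```

```text
310 294 146.65143 [ 11.1  -4.6 -43.8]
310 298 143.28477 [ 11.1  -4.5 -47.3]
310 305 138.39006 [ 10.8  -4.4 -52.5]
332 294 146.512 [ 11.2   3.5 -43.9]
332 305 137.50516 [ 11.2   3.3 -53.3]
310 320 126.47144 [ 11.4  -4.1 -64.7]
321 283 184.7233 [ 0.5 -0.5 -7.2]
321 270 182.40034 [ 7.1 -0.5 -7.7]
260 240 178.02437 [ 21.6 -27.8  -8.1]
240 320 191.20375 [-19.  -39.4  -6.2]
```

```bash
python3 - <<'E'
from h import *
im=get_image("scene");f=im["frame"];np.savez("pics/scene2.npz",**im)
c=cv2.resize(f[150:300,230:380],None,fx=4,fy=4,interpolation=cv2.INTER_CUBIC)
C=im["camera_from_world"];K=im["mtx"]
for z in(58,65,100):
  q=K@(C@[531,-101.3,z,1])[:3];q=q[:2]/q[2];print(z,q,(q-[230,150])*4)
cv2.imwrite("pics/s2.png",c[:,:,::-1])
E
```

```text
58 [291.88049311 254.04404217] [247.52197244 416.17616868]
65 [291.79131859 252.00721573] [247.16527437 408.02886291]
100 [291.33736709 241.63855401] [245.34946836 366.55421604]
```

View pics/s2.png

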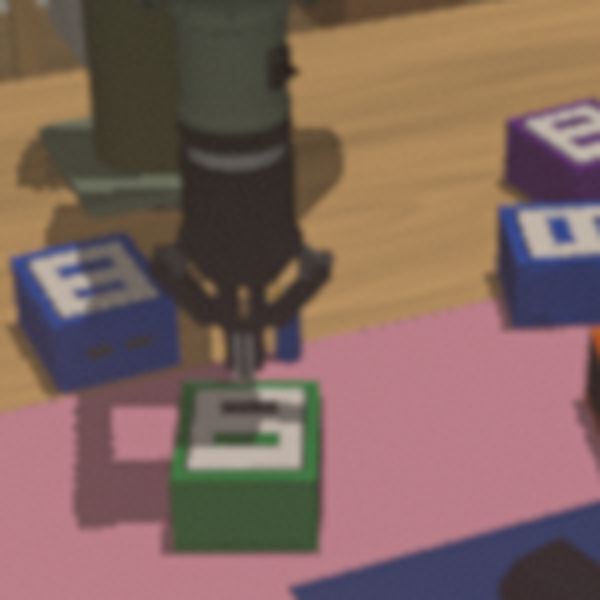

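In the scene crop the shut tips end at (243,380), clearly above the ribs at (247,408). Both views put the real tips about 35 mm above the hatch, so they sit about 40 mm behind the nominal TCP. I'll keep descending and use the measured force to find contact.

Call:
step_arm(
  rows=[
    [[0,0,6,0,0,0,1],[0,0,6,0,0,0,1],[0,0,6,0,0,0,1],[0,0,6,0,0,0,1],[0,0,0,0,0,0,1]],
  ],
)

```text
time: 5.3
position: [530.4, -101.1, 33.5]
eef_rot: [[-0.893, 0.449, -0.002], [0.449, 0.893, 0.001], [0.002, -0.0, -1.0]]
wrist_force: [-1.1, 0.5, -0.8]
width: -0.0
grasp_force: 0.0
```

Call:
step_arm(
  rows=[
    [[0,0,1,0,0,0,1],[0,0,1,0,0,0,1],[0,0,1,0,0,0,1],[0,0,1,0,0,0,1],[0,0,0,0,0,0,1]],
  ],
)

```text
time: 5.92
position: [531.0, -101.3, 30.3]
eef_rot: [[-0.893, 0.449, -0.0], [0.449, 0.893, 0.0], [0.0, -0.0, -1.0]]
wrist_force: [-0.7, -0.1, 0.1]
width: -0.3
grasp_force: 0.0
```

Call:
step_arm(
  rows=[
    [[0,0,1,0,0,0,1],[0,0,1,0,0,0,1],[0,0,1,0,0,0,1],[0,0,1,0,0,0,1],[0,0,0,0,0,0,1]],
  ],
)

```text
time: 6.55
position: [531.1, -101.3, 26.4]
eef_rot: [[-0.893, 0.449, 0.0], [0.449, 0.893, -0.0], [-0.0, 0.0, -1.0]]
wrist_force: [-1.2, -0.2, 3.5]
width: 0.3
grasp_force: 1.2
```

```bash
python3 - <<'E'
from h import *
im=save("wrist","pics/w4.png");K=im["mtx"];M=im["mount"];d=im["depth"];print(get_obs()["position"])
for u,v in[(310,292),(310,293),(310,294),(310,296),(321,285),(310,288),(332,288),(260,300),(380,300)]:
  z=d[v,u];p=M@np.append(np.linalg.inv(K)@[u,v,1]*z,1);print(u,v,p[:3].round(1))
E
```

```text
[ 531.12346528 -101.33889508   26.43472777]
310 292 [ 10.9  -4.6 -41.4]
310 293 [ 11.2  -4.6 -43. ]
310 294 [ 11.5  -4.5 -44.8]
310 296 [ 11.4  -4.5 -46.2]
321 285 [  70.9   -0.8 -179.1]
310 288 [ 10.1  -4.8 -35.9]
332 288 [ 10.3   3.8 -36.2]
260 300 [  5.2 -24.4 -36.2]
380 300 [  5.1  22.6 -36.1]
```

View pics/w4.png

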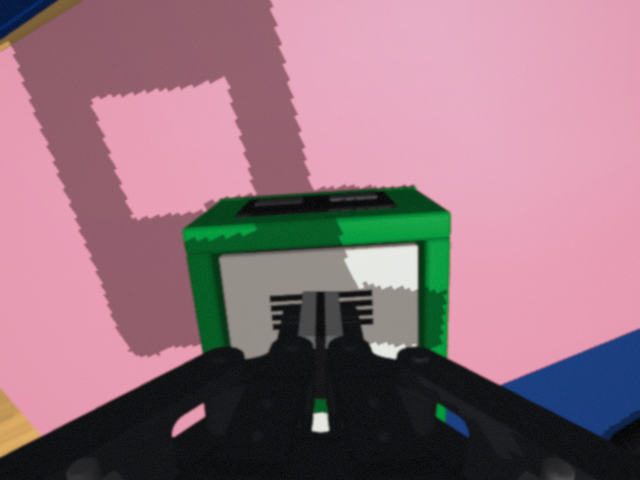

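The wrist view shows the fingertips on the ribs (x 270–372, y 295–328), with 3.5 N and the hatch about 2.5 mm down. I'll keep pressing to the stop.

Call:
step_arm(
  rows=[
    [[0,0,1,0,0,0,1],[0,0,1,0,0,0,1],[0,0,0.5,0,0,0,1],[0,0,0,0,0,0,1],[0,0,0,0,0,0,1]],
  ],
)

```text
time: 7.22
position: [531.2, -101.3, 23.9]
eef_rot: [[-0.893, 0.449, 0.0], [0.449, 0.893, -0.0], [-0.0, 0.0, -1.0]]
wrist_force: [-1.1, 1.3, 2.7]
width: -0.1
grasp_force: 1.3
```

Call:
step_arm(
  rows=[
    [[0,0,0.5,0,0,0,1],[0,0,0.5,0,0,0,1],[0,0,0,0,0,0,1],[0,0,0,0,0,0,1],[0,0,0,0,0,0,1]],
  ],
)

```text
time: 7.85
position: [531.2, -101.3, 22.9]
eef_rot: [[-0.893, 0.449, 0.0], [0.449, 0.893, -0.0], [-0.0, 0.0, -1.0]]
wrist_force: [0.1, 1.3, 2.2]
width: 0.1
grasp_force: 1.3
```

Call:
step_arm(
  rows=[
    [[0,0,0.5,0,0,0,1],[0,0,0,0,0,0,1],[0,0,0.5,0,0,0,1],[0,0,0,0,0,0,1],[0,0,0,0,0,0,1]],
  ],
)

```text
time: 8.48
position: [531.2, -101.4, 22.3]
eef_rot: [[-0.893, 0.449, 0.0], [0.449, 0.893, -0.0], [-0.0, -0.0, -1.0]]
wrist_force: [-1.2, 0.9, 6.8]
width: 0.0
grasp_force: 3.2
```

Call:
step_arm(
  rows=[
    [[0,0,0.5,0,0,0,1],[0,0,0,0,0,0,1],[5,0,-40,0,0,0,1],[30,0,-50,0,0,0,1],[30,0,-45,0,0,0,1]],
  ],
)

```text
time: 9.1
position: [472.2, -71.9, 157.2]
eef_rot: [[-0.893, 0.449, -0.0], [0.449, 0.893, 0.0], [0.0, -0.0, -1.0]]
wrist_force: [0.6, 0.1, 0.3]
width: 0.1
grasp_force: 0.0
```

Call:
step_arm(
  rows=[
    [[20,0,-40,0,0,0,1],[0,0,-20,0,0,0,1],[0,0,0,0,0,0,1],[0,0,0,0,0,0,1],[0,0,0,0,0,0,1]],
  ],
)

```text
time: 9.72
position: [454.2, -62.9, 214.5]
eef_rot: [[-0.893, 0.449, -0.003], [0.449, 0.893, 0.001], [0.004, -0.001, -1.0]]
wrist_force: [-0.2, 0.2, 0.3]
width: 0.3
grasp_force: 0.0
```

Call:
step_arm(
  rows=[
    [[0,0,0,0,0,0,1],[0,0,0,0,0,0,1],[0,0,0,0,0,0,1],[0,0,0,0,0,0,1],[0,0,0,0,0,0,1]],
  ],
)

```text
time: 10.35
position: [455.2, -63.2, 216.5]
eef_rot: [[-0.893, 0.449, 0.0], [0.449, 0.893, -0.0], [-0.0, -0.0, -1.0]]
wrist_force: [0.2, -0.9, -1.2]
width: -0.2
grasp_force: 0.0
```

Call:
step_arm(
  rows=[
    [[0,0,0,0,0,0,1],[0,0,0,0,0,0,1],[0,0,0,0,0,0,1],[0,0,0,0,0,0,1],[0,0,0,0,0,0,1]],
  ],
)

```text
time: 10.98
position: [455.1, -63.2, 216.4]
eef_rot: [[-0.893, 0.449, -0.0], [0.449, 0.893, -0.0], [-0.0, -0.0, -1.0]]
wrist_force: [-0.3, -0.5, 0.7]
width: -0.0
grasp_force: 0.0
```

Call:
step_arm(
  rows=[
    [[0,0,0,0,0,0,1],[0,0,0,0,0,0,1],[0,0,0,0,0,0,1],[0,0,0,0,0,0,1],[0,0,0,0,0,0,1]],
  ],
)

```text
time: 11.6
position: [455.1, -63.1, 216.4]
eef_rot: [[-0.893, 0.449, 0.0], [0.449, 0.893, 0.0], [-0.0, 0.0, -1.0]]
wrist_force: [-0.2, -0.7, 0.4]
width: -0.1
grasp_force: 0.0
```

```bash
python3 - <<'E'
from h import *
im=get_image("scene");f=im["frame"]
cv2.imwrite("pics/s3.png",cv2.resize(f[150:300,230:430],None,fx=4,fy=4,interpolation=cv2.INTER_CUBIC)[:,:,::-1])
E
```

```text
(no output)
```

View pics/s3.png

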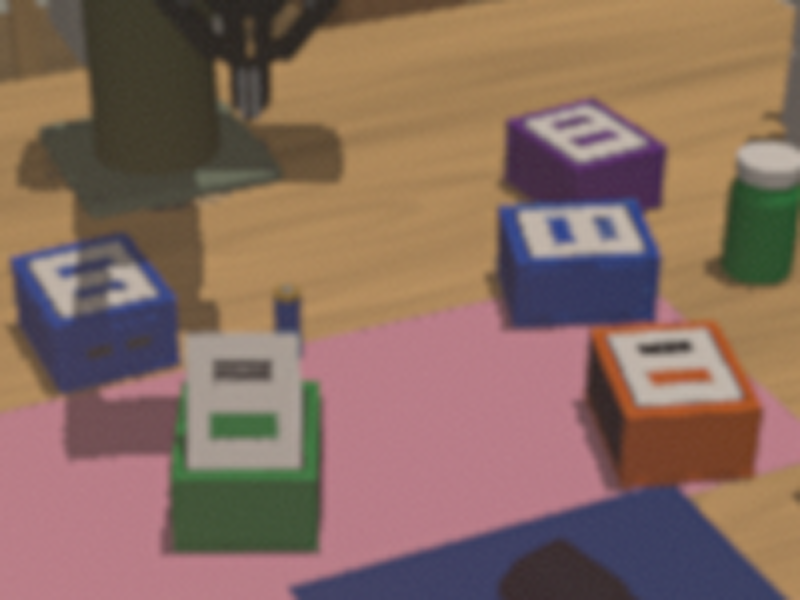

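The white hatch stands wide open, with its free edge at crop y≈333 against about 336 expected for 1.15 rad. It has stayed up for over 2 s. The pack hasn't moved and the orange hatch is shut.

```bash
python3 -c "from plant import finish_job; print(finish_job())"
```

```text
the job is handed in; nothing more can be done
None
```

I pressed the green pack's hatch once to its stop; it popped up, stayed wide open for over 2 s with the fingers well clear, and the job is handed in (about 12 s used, orange hatch still shut).

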